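# Clear the middle ring and hold the pan out to the cook

## Task

I am across the counter from you and want the little pan at the middle ring: first slide the full saucepan sideways along the glass from the middle ring onto the empty end ring, without lifting or tipping it, and let go of it there. Then lift the small round-bottomed pan clear of the glass, turn it a quarter turn in the air so that the handle points straight across the counter at me, away from you, and finish still holding it, steady, over the centre of the middle ring about 10 cm above the glass, for me to take. Keep the pan level and the loose potato in the middle of it all the way, and leave the other things on the counter alone.

Things in the scene. Friction and masses are not known exactly. Their poses are not given: they have to be found in the camera images.
- hob: Flat black built-in glass hob, 340 (x) by 800 (y) mm, its top 6 mm above the counter, with three printed rings in a row along its length. Origin: centre of its underside, on the counter. Its x axis points across the counter to the cook (away from the robot), its y axis along the row of rings.
- ring_middle: The middle printed ring, 190 mm in diameter, on which the saucepan stands at the start. Flush with the glass. Origin: its centre, at the height of the glass; same axes as the hob.
- ring_free: The printed ring at the end of the row that is empty at the start (left or right end, it varies), 190 mm in diameter, its centre 280 mm from that of the middle ring. Origin: its centre, at the height of the glass.
- ring_pan: The printed ring at the other end of the row, on which the small pan stands at the start, 190 mm in diameter, its centre 280 mm from that of the middle ring. Origin: its centre, at the height of the glass.
- saucepan: Steel saucepan 130 mm wide, 0.6 to 0.9 kg, lid on (fixed): lid 136 mm wide at 82 mm height, black knob 32 mm wide up to 117 mm. Origin: centre of its underside. x axis: along its one straight handle, a level steel bar 16 mm wide, 18 mm high, its middle 66 mm above the underside, from 83 to 195 mm from the centre; at the start it points across to the cook, give or take 20 degrees.
- saucepan_grip (a point): Place to hold the saucepan's handle: the middle of the bar, 100 mm from the saucepan's centre and 66 mm above its underside.
- pan: Round-bottomed steel pan, 167 mm wide, 39 mm high, 0.26 to 0.38 kg, on a flat foot 88 mm wide; inside a shallow dish (sphere of 110 mm radius), lowest 4 mm above underside. Origin: centre of its underside. x axis: along its one handle, a level steel bar 16 mm wide, 20 mm high, its middle 50 mm above the underside, 90 to 200 mm from the centre; at the start it points left (+y), within 30 deg.
- pan_grip (a point): Place to hold the pan's handle close to the bowl: the middle of the bar, 108 mm from the pan's centre and 50 mm above its underside.
- pan_handle_end (a point): Outer end of the pan's handle, 200 mm from the pan's centre, 50 mm above its underside.
- potato_center (a point): Centre of the loose ball-shaped boiled potato, 44 mm in diameter, 45 g, which lies in the middle of the pan and rolls freely there.
- pepper_mill: Turned wooden pepper mill, 52 mm in diameter, 157 mm high, on the counter off the right end of the hob; leave alone. Origin: centre of its underside.
- mug: White mug, 80 mm in diameter, 90 mm high, on the counter off the right end of the hob; leave alone. Origin: centre of its underside.
- spatula: Spatula with a wooden handle lying flat on the counter along the cook's side of the hob, under 30 mm high; leave alone. Origin: centre of its underside; its x axis runs along it.
Mind the look-alikes: they are no part of the job. What is shaped like the part that bears potato_center but green is not meant.

How it is judged:
By the outcome, as a careful person would: the job done as asked, in the order asked, and still so for the second after the job is handed in, while the arm keeps its last pose, push and grip.
It also fails if it takes over 72 s, if anything falls off the work surface, if the arm or the gripper's body presses on something with over 40 N, if the wrist force passes 120 N, or if a joint passes its speed limit or range.

## Robot

A 7-joint arm with a two-finger parallel gripper is mounted at the origin on the work surface. World frame = base frame: x ahead of the robot, y to its left, z up, the work surface at z = 0. Lengths are in mm, angles in rad, forces in N, time in s.
With the tool pointing down it reaches from about 425 to 975 mm from the base axis. Payload 16.7 kg.
Tool frame: the origin (TCP) lies at the very end of the fingers, on their centre line; the grasp point (between the pads) lies 19 mm behind it (hold_point_z is the distance from the TCP to the grasp point, in mm); z points along the fingers, y is the line along which they close (so a half turn about z gives the same grasp; the last joint's range is limited). The gripper opens to 85 mm and grips with 20 to 120 N. Pads are 22 mm wide; open, the fingers measure 114 mm over their backs; the gripper's body (76 mm by 85 mm) begins 54 mm behind the grasp point. The pads swing forward as they close: fully open they stand 13 mm farther back than shut.
Start: joints at [1.167, 0.426, 0.074, 1.606, -0.034, 1.111, -0.067], TCP at [169.452, -653.345, 204.002] pointing down, gripper open.
Joint ranges: [-2.85, 2.85], [-0.5, 2.14], [-1.23, 1.37], [0.21, 2.46], [-1.02, 4.16], [0.16, 2.05], [-2.73, 2.73]. Speed limits (rad/s): [1.89, 1.89, 2.39, 2.39, 3.01, 3.01, 3.01].

## Interface

Orientations are given as a rotation vector (axis times angle).
In Python, from workcell import sense, snapshot, camera_info, finish_job, look_for, cut_out, spot_point, hold_point_z gives the robot as it stands.
- The arm moves only by the tool apply_moves, never from a script. Its argument "targets" is a list of rows, each a list of 7 numbers: the turn, a rotation vector about the tool's x, y, z in degrees, then the shift along the tool's x, y, z in cm, then the closure, from -1 (fully open) to 1 (shut). A call has 1 to 12 rows; each row shifts and turns the commanded pose from where the row before left it, along the tool's axes as they then stand; what a row does not reach is not made up. A row lasts 1/12 s, in which the tool goes at most 41.7 mm and 7.16 degrees, less where a joint would pass 70% of its speed; a pose out of reach is approached as far as the arm can. A call is refused whole if a number of a shift passes 4.17 or a number of a turn 7.16, either way. A call with a gripper value outside its range is refused whole. The fingers move at their own pace and stop on an object; the grip force is fixed at half the most. Time passes only in rows, so rows that do not move let the fingers close. It gives the time, the measured TCP pose, the force, the opening and the grip force at its end, in the units of the state.
- sense(): the state, without advancing time (a new reading comes with each control period).
- snapshot(name): name is "scene" or "top" or "wrist"; returns (picture, depth): 384x512x3 uint8, red, green, blue; 384x512 float32, mm along the optical axis (not along the pixel's ray), 0 where there is no reading.
- camera_info(name): a dict with "mtx" (3x3 intrinsics, pixels), "rvec" (rotation vector, rad) and "tvec" (3), from world to camera coordinates, as OpenCV has them; the wrist camera has in their place "tool_from_camera" (4x4, takes a point from camera to tool coordinates, whose origin is the TCP and whose axes are the flange's). Camera axes: x right, y down, z forward; pixel columns grow to the right and rows downward; lengths in mm; the calibration is good to about 2 mm. A picture is of the moment at which its call begins: read the wrist's pose just before it. camera_info takes no time and is no camera call.
- finish_job(): hands the job in; it is judged then, once.
Trained networks look in the newest picture that a camera, given by its name, has taken for a name from the list of things; names that differ only in an ending like _2 or _b are one class to them, and where a whole thing is asked for, a point or a joint stands for the part that bears it (a point fixed in the world has none). Each returns a list of dicts, best first, with "score" (0 to 1); they miss things now and then, are a little off and sometimes report something else, mostly with a low value. They report only what shows in the picture. A call takes as long as a camera call. They do not tell look-alikes from the thing itself.
- look_for(query, camera): "centre" ([x, y, z] in mm, in the coordinates of the camera as it stood for that picture, good to about 4 mm: the middle of the surface that is visible of it).
- cut_out(query, camera): "pixels" (384x512 bool, what is visible of it).
- spot_point(query, camera): "centre" ([x, y, z] in mm, in the coordinates of the camera as it stood for that picture, good to about 4 mm: a listed point, or the origin of a listed thing).
The state is a dict: "time": time; "joints": joint angles; "qd": joint speeds; "tau": joint torques, N m; "eef_pos": TCP position; "tcp_rot": TCP orientation; "ft_force": force on the tool from outside, world axes, zero at the start; "wrist_torque": the same for the moment, N m; "grip_width": finger opening in mm; "grip_force": force on a finger pad.
Only numpy, scipy, OpenCV 4.12 (cv2) and the standard library are available. Lean on these libraries where they do the work, as an engineer would, in place of code of your own. Each camera call takes 0.05 s, during which the arm holds its last target. There are 200 camera calls.

## Working session

There is one attempt and no reset: what is moved stays moved. The work goes in short steps, Python scripts to look and compute and a tool call to move; the robot and the scene stay as the last step left them, time stands still between calls to the robot, and variables do not carry over. Pictures are saved under pics/ and viewed, at most 10 in all, crops included, and the job is handed in when it is done.

Besides the shell and the picture viewer there is one more tool, called as name([rows], argument=value, ...), one row to a line, values as JSON. apply_moves: Moves the arm, as the interface text tells. Its arguments: {"type":"object","properties":{"targets":{"type":"array"}},"required":["targets"]}

```bash
mkdir -p pics; ls; cat > h.py <<'E'
import numpy as np, cv2
from scipy.spatial.transform import Rotation as R
from workcell import *
def c2w(name,st=None):
    i=camera_info(name); T=np.eye(4)
    if 'rvec' in i:
        T[:3,:3]=R.from_rotvec(np.ravel(i['rvec'])).as_matrix(); T[:3,3]=np.ravel(i['tvec']); return np.linalg.inv(T)
    st=st or sense(); T[:3,:3]=R.from_rotvec(st['tcp_rot']).as_matrix(); T[:3,3]=st['eef_pos']
    return T@np.array(i['tool_from_camera'])
def tow(p,T): return (T[:3,:3]@np.asarray(p).T).T+T[:3,3]
def cloud(name,d,T,mask=None):
    K=np.array(camera_info(name)['mtx']); v,u=np.nonzero((d>0)&(mask if mask is not None else True))
    z=d[v,u]; return tow(np.c_[(u-K[0,2])/K[0,0]*z,(v-K[1,2])/K[1,1]*z,z],T),u,v
def pix(name,p,T):
    K=np.array(camera_info(name)['mtx']); q=np.linalg.inv(T); c=q[:3,:3]@p+q[:3,3]; return (K@c/c[2])[:2]
E
python3 - <<'E'
from h import *
np.set_printoptions(precision=1,suppress=True)
s=sense();print(s)
ims=[]
for n in ['scene','top']:
    im,d=snapshot(n);T=c2w(n);print(n,T);ims.append(im)
    for q in ['saucepan','pan','saucepan_grip','pan_grip','pan_handle_end','potato_center','ring_middle','ring_free','ring_pan','hob','pepper_mill','mug','spatula']:
        for r in spot_point(q,n)[:3]:
            w=tow(r['centre'],T);print(n,q,round(r['score'],2),w,pix(n,w,T))
    cv2.imwrite(f'pics/{n}0.png',im[:,:,::-1])
E
```

```text
pics
{'time': 0.0, 'joints': array([ 1.2,  0.4,  0.1,  1.6, -0. ,  1.1, -0.1]), 'qd': array([ 0.,  0., -0., -0., -0., -0.,  0.]), 'tau': array([ -0. , -95. ,   3.8, -46.4,   0. ,   0. ,  -0. ]), 'eef_pos': array([ 169.3, -653. ,  203.3]), 'tcp_rot': array([-3.1, -0.4,  0. ]), 'ft_force': array([-0.7, -0.1,  1.2]), 'wrist_torque': array([-0., -0., -0.]), 'grip_force': 0.0, 'grip_width': 85.6438187715111}
scene [[  -0.8    0.4   -0.4 1000.6]
 [   0.5    0.6   -0.6  723.2]
 [   0.    -0.7   -0.7  976.3]
 [   0.     0.     0.     1. ]]
scene saucepan 0.82 [508.2   3.2   7.9] [264.1 189.9]
scene pan 0.68 [490.2 285.7   9.9] [321.3 246.5]
scene saucepan_grip 0.6 [605.5  20.4  74.5] [241.5 191.5]
scene pan_grip 0.8 [472.3 388.3  51.9] [351.7 261.4]
scene pan_handle_end 0.76 [459.8 480.8  53.1] [379.1 284.6]
scene potato_center 0.73 [492.7 539.9  23. ] [383.6 314.1]
scene potato_center 0.71 [378.7 446.6  22.3] [388.6 266.6]
scene potato_center 0.67 [235.2 302.4  21.3] [387.6 211.8]
scene ring_middle 0.82 [512.1   2.1   6.3] [262.9 190.5]
scene ring_free 0.65 [ 522.7 -277.9   11. ] [220.  144
[... 405 characters left out ...]
 pan 0.85 [492.  281.    2.9] [189.  209.7]
top saucepan_grip 0.89 [602.6  20.3  71.8] [255.9 180. ]
top pan_grip 0.66 [470.6 390.8  54.6] [157.2 211.9]
top pan_handle_end 0.8 [459.2 482.8  57.4] [132.5 214. ]
top pan_handle_end 0.65 [511.   -0.9   6.3] [260.6 206.9]
top potato_center 0.52 [553.1 456.3  20.5] [144.8 192.2]
top potato_center 0.46 [496.4 279.6  31.4] [188.  207.2]
top potato_center 0.42 [377.8 449.4  23. ] [142.  236.7]
top ring_free 0.74 [ 529.7 -272.6   -0.1] [329.2 204.7]
top hob 0.34 [508.1  -1.    5.3] [260.6 207.7]
top pepper_mill 0.57 [ 602.1 -486.6    1.7] [382.8 188.5]
top mug 0.78 [ 413.6 -510.5   -2.3] [390.5 235.9]
top spatula 0.94 [811.9  92.5  -1.3] [240.1 135. ]
```

View pics/scene0.png

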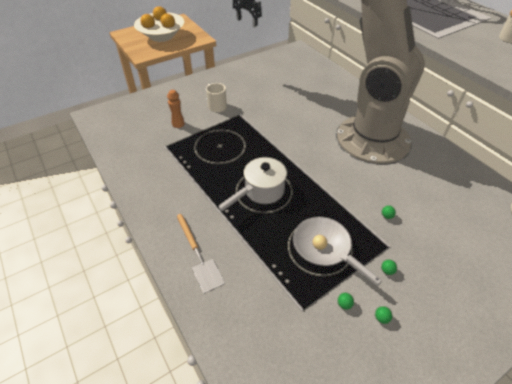

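View pics/top0.png

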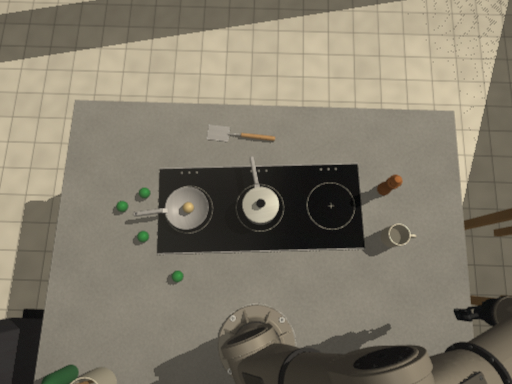

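The scene picture shows:
- **Saucepan:** (265,180), handle end at (225,203).
- **Pan:** (320,243), with the yellow potato inside at (320,242). Its handle end is at (380,284).
- **Free ring:** (220,146), at the right (-y) end.

Potato candidates are the yellow ball in the pan at (320,242) and green balls at (389,212), (389,267), (346,300) and (384,315). I choose the yellow one and leave the green ones alone. Next I measure the hob and rings, and make one close crop to check.

```bash
python3 - <<'E'
from h import *
np.set_printoptions(precision=1,suppress=True)
for n in ['scene','top']:
    im,d=snapshot(n);T=c2w(n)
    P,u,v=cloud(n,d,T)
    c=im[v,u].astype(int)
    g=(P[:,2]>-5)&(P[:,2]<14)&(c.max(1)<45)&(abs(P[:,1])<450)&(P[:,0]>300)&(P[:,0]<720)
    h=cv2.convexHull(P[g][:,:2].astype(np.float32)) 
    m=np.zeros(im.shape[:2],np.uint8);m[v[g],u[g]]=1
    k,l,stt,_=cv2.connectedComponentsWithStats(m,connectivity=8)
    b=1+np.argmax(stt[1:,4]); s=l[v,u]==b
    print(n,'hob',cv2.minAreaRect(P[s&g][:,:2].astype(np.float32)),'z',np.median(P[s&g][:,2]))
    # saucepan lid / handle from depth
    k=(P[:,2]>80)&(P[:,2]<100)&(abs(P[:,0]-508)<100)&(abs(P[:,1])<90)
    print('lid',cv2.minEnclosingCircle(P[k][:,:2].astype(np.float32)))
    for nm,q in(('sauce',(P[:,2]>60)&(P[:,2]<95)&(P[:,0]>590)&(P[:,0]<750)&(abs(P[:,1])<90)),('pan',(P[:,2]>40)&(P[:,2]<80)&(P[:,1]>375)&(P[:,1]<520)&(P[:,0]>400)&(P[:,0]<520))):
        H=P[q]; f=cv2.fitLine(H[:,:2].astype(np.float32),cv2.DIST_HUBER,0,.01,.01).ravel(); print(nm,'handle',len(H),f,np.degrees(np.arctan2(f[1],f[0])),'ztop',np.percentile(H[:,2],[20,50,90]),H.min(0),H.max(0))
    k=(P[:,2]>35)&(P[:,2]<55)&(np.hypot(P[:,0]-491,P[:,1]-283)<90)
    print('rim',cv2.minEnclosingCircle(P[k][:,:2].astype(np.float32)))
    if n=='scene': cv2.imwrite('pics/crop0.png',cv2.resize(im[160:340,200:420],None,fx=3,fy=3,interpolation=2)[:,:,::-1])
E
```

```text
scene hob ((510.8504638671875, 3.922393798828125), (328.7843322753906, 797.8204956054688), 3.528888463973999) z 6.950317335221712
lid ((522.2874145507812, 10.050074577331543), 87.4129409790039)
sauce handle 203 [  1.    0.2 645.6  35.1] 11.897712 ztop [74.7 80.1 83.2] [591.4  13.   65.6] [696.8  49.4  85.3]
pan handle 306 [  0.2  -1.  472.6 428.4] -79.51653 ztop [58.6 64.8 68. ] [452.6 375.9  47.8] [485.5 480.6  70.6]
rim ((490.3193664550781, 285.24749755859375), 87.4296875)
top hob ((511.54949951171875, 2.150787353515625), (333.6351318359375, 797.4300537109375), 3.227947950363159) z 5.139218788294784
lid ((523.7741088867188, 3.7454781532287598), 86.93868255615234)
sauce handle 112 [  1.    0.2 641.1  29.9] 12.337786 ztop [75.9 78.9 82.7] [590.1  11.9  68.2] [692.2  45.7  88.3]
pan handle 129 [  0.2  -1.  464.7 427.1] -79.6823 ztop [60.7 63.6 68. ] [451.2 375.1  45.2] [480.9 474.8  71.5]
rim ((490.72314453125, 285.1247253417969), 86.04286193847656)
```

View pics/crop0.png

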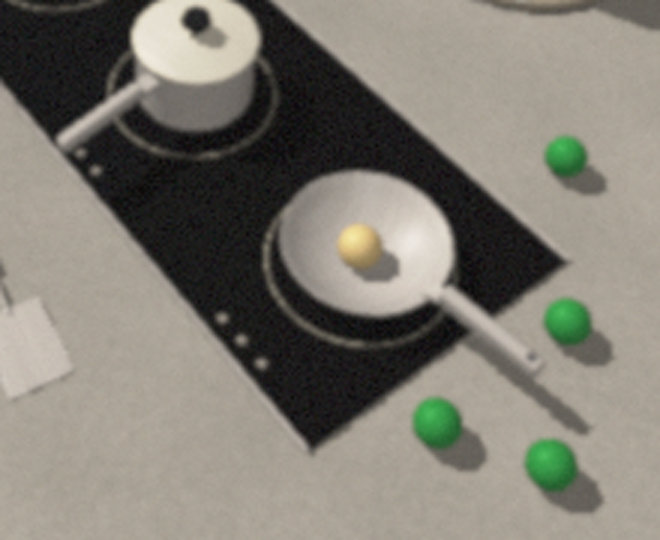

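The crop shows the yellow potato in the pan at (360,247) with all the green balls outside it. The hob centre is about (511,2.5) and its yaw is about 3.4°, so the free ring is at about (528,-277). Next I plan the approach to the saucepan handle.

```bash
cat >> h.py <<'E'
def plan(wp,st=None,yaw0=None):
    """wp: [(x,y,z,yawdeg,n)], smooth within each if s flag; prints net tool-axis deltas"""
    st=st or sense(); M=R.from_rotvec(st['tcp_rot']); p=np.array(st['eef_pos'])
    x=M.as_matrix()[:,0]; yaw=np.degrees(np.arctan2(x[1],x[0])); print('tcp',p.round(1),'yaw',round(yaw,1),'tilt z',M.as_matrix()[:,2].round(3))
    for X,Y,Z,a,n in wp:
        d=(np.array([X,Y,Z])-p)/n/10; da=(a-yaw+180)%360-180
        out=[]
        for i in range(n):
            yr=np.radians(yaw+da*i/n); e=np.array([np.cos(yr),np.sin(yr),0]); f=np.array([np.sin(yr),-np.cos(yr),0])
            out.append([0,0,round(-da/n,2),round(d@e,2),round(d@f,2),round(-d[2],2)])
        print((X,Y,Z,a),'n',n,out[0] if abs(da)<1e-3 else out)
        p=np.array([X,Y,Z]);yaw=a
E
python3 - <<'E'
from h import *
print(hold_point_z)
plan([(606,22,200,12,24)]); plan([(606,22,200,12-180,24)])
E
```

```text
18.700000000000003
tcp [ 169.4 -653.4  204. ] yaw 14.5 tilt z [ 0.  0. -1.]
(606, 22, 200, 12) n 24 [[0, 0, np.float64(0.11), np.float64(2.47), np.float64(-2.27), np.float64(0.02)], [0, 0, np.float64(0.11), np.float64(2.46), np.float64(-2.27), np.float64(0.02)], [0, 0, np.float64(0.11), np.float64(2.46), np.float64(-2.28), np.float64(0.02)], [0, 0, np.float64(0.11), np.float64(2.45), np.float64(-2.28), np.float64(0.02)], [0, 0, np.float64(0.11), np.float64(2.45), np.float64(-2.29), np.float64(0.02)], [0, 0, np.float64(0.11), np.float64(2.45), np.float64(-2.29), np.float64(0.02)], [0, 0, np.float64(0.11), np.float64(2.44), np.float64(-2.29), np.float64(0.02)], [0, 0, np.float64(0.11), np.float64(2.44), np.float64(-2.3), np.float64(0.02)], [0, 0, np.float64(0.11), np.float64(2.43), np.float64(-2.3), np.float64(0.02)], [0, 0, np.float64(0.11), np.float64(2.43), np.float64(-2.31), np.float64(0.02)], [0, 0, np.float64(0.11), np.float64(2.42), np.float64(-2.31), np.float64(0.02)], [0, 0, np.float64(0.11), np.float64(2.42), np.float64(-2.32), np.float64(0.02)], [0, 0, np.float64(0.11), np.f
[... 2276 characters left out ...]
at64(1.24), np.float64(3.11), np.float64(0.02)], [0, 0, np.float64(-7.39), np.float64(0.83), np.float64(3.25), np.float64(0.02)], [0, 0, np.float64(-7.39), np.float64(0.4), np.float64(3.33), np.float64(0.02)], [0, 0, np.float64(-7.39), np.float64(-0.03), np.float64(3.35), np.float64(0.02)], [0, 0, np.float64(-7.39), np.float64(-0.46), np.float64(3.32), np.float64(0.02)], [0, 0, np.float64(-7.39), np.float64(-0.88), np.float64(3.23), np.float64(0.02)], [0, 0, np.float64(-7.39), np.float64(-1.29), np.float64(3.09), np.float64(0.02)], [0, 0, np.float64(-7.39), np.float64(-1.68), np.float64(2.9), np.float64(0.02)], [0, 0, np.float64(-7.39), np.float64(-2.04), np.float64(2.66), np.float64(0.02)]]
```

apply_moves([
  [0,0,0.1,2.45,-2.27,0,-1],
  [0,0,0.1,2.45,-2.27,0,-1],
  [0,0,0.1,2.45,-2.27,0,-1],
  [0,0,0.1,2.45,-2.28,0,-1],
  [0,0,0.1,2.45,-2.28,0,-1],
  [0,0,0.1,2.45,-2.28,0,-1],
  [0,0,0.1,2.44,-2.3,0,-1],
  [0,0,0.1,2.44,-2.3,0,-1],
  [0,0,0.1,2.44,-2.3,0,-1],
  [0,0,0.1,2.43,-2.3,0,-1],
  [0,0,0.1,2.43,-2.31,0,-1],
  [0,0,0.1,2.43,-2.31,0,-1],
])

```text
time: 2.5
eef_pos: [388.1, -314.5, 204.3]
tcp_rot: [3.12, 0.364, 0.001]
ft_force: [1.4, 0.3, -0.3]
grip_width: 85.4
grip_force: 0.0
```

apply_moves([
  [0,0,0.1,2.42,-2.32,0,-1],
  [0,0,0.1,2.42,-2.32,0,-1],
  [0,0,0.1,2.41,-2.33,0,-1],
  [0,0,0.1,2.41,-2.33,0,-1],
  [0,0,0.1,2.4,-2.34,0,-1],
  [0,0,0.1,2.4,-2.34,0,-1],
  [0,0,0.1,2.4,-2.35,0,-1],
  [0,0,0.1,2.39,-2.35,0,-1],
  [0,0,0.1,2.38,-2.35,0,-1],
  [0,0,0.1,2.38,-2.36,0,-1],
  [0,0,0.1,2.37,-2.37,0,-1],
  [0,0,0,0,0,0,-1],
])

```text
time: 3.5
eef_pos: [589.8, 0.6, 204.1]
tcp_rot: [-3.12, -0.344, -0.003]
ft_force: [-2.3, 1.0, 0.1]
grip_width: 85.6
grip_force: 0.0
```

```bash
cat > look.py <<'E'
from h import *
import sys
np.set_printoptions(precision=1,suppress=True)
st=sense();T=c2w('wrist',st);im,d=snapshot('wrist');print('t',st['time'],'q',st['joints'].round(2))
for q in sys.argv[2:]:
    for r in spot_point(q,'wrist')[:2]: print(q,round(r['score'],2),tow(r['centre'],T))
    for r in cut_out(q,'wrist')[:1]:
        P,_,_=cloud('wrist',d,T,r['pixels']); print('  mask',r['score'],P.min(0),P.max(0))
cv2.imwrite(f'pics/{sys.argv[1]}.png',im[:,:,::-1]); np.save(f'pics/{sys.argv[1]}.npy',cloud('wrist',d,T)[0])
plan([])
E
python3 look.py w1 saucepan saucepan_grip
```

```text
t 3.5 q [ 0.2  0.3 -0.4  1.8  0.1  1.1 -1.6]
saucepan 0.95 [508.3   0.7   6.3]
  mask 0.67 [368.7 -91.1  -2. ] [703.3  85.9 123.9]
saucepan_grip 0.69 [610.8  25.5  67.6]
  mask 0.77 [372.6 -90.2   0.1] [700.5  72.7 123.9]
tcp [587.   -7.3 204. ] yaw 12.2 tilt z [-0. -0. -1.]
```

```bash
python3 - <<'E'
from h import *
np.set_printoptions(precision=1,suppress=True)
for i in range(3): st=sense(); print(st['time'],st['eef_pos'],st['qd'].round(2))
T=c2w('wrist',st);im,d=snapshot('wrist'); P,u,v=cloud('wrist',d,T)
q=(P[:,2]>66)&(P[:,2]<95)&(P[:,0]>600)&(P[:,0]<720)&(abs(P[:,1]-30)<40); H=P[q]
f=cv2.fitLine(H[:,:2].astype(np.float32),cv2.DIST_HUBER,0,.01,.01).ravel(); print('handle',len(H),f,np.degrees(np.arctan(f[1]/f[0])),np.percentile(H[:,2],[20,50,90]),H.min(0),H.max(0))
k=(P[:,2]>105)&(P[:,2]<135)&(abs(P[:,0]-508)<60)&(abs(P[:,1])<60); print('knob',P[k].min(0),P[k].max(0))
k=(P[:,2]>80)&(P[:,2]<98)&(P[:,0]<590)&(P[:,0]>430)&(abs(P[:,1])<90); print('lid',cv2.minEnclosingCircle(P[k][:,:2].astype(np.float32)))
cv2.imwrite('pics/w1.png',im[:,:,::-1])
E
```

```text
3.75 [587.   -7.3 204. ] [ 0. -0. -0.  0.  0. -0. -0.]
3.75 [587.   -7.3 204. ] [ 0. -0. -0.  0.  0. -0. -0.]
3.75 [587.   -7.3 204. ] [ 0. -0. -0.  0.  0. -0. -0.]
handle 2387 [  1.    0.2 650.5  33. ] 12.494496 [78.6 79.9 81.2] [600.   14.8  66.4] [696.9  50.4  82.7]
knob [490.9 -14.5 112. ] [522.9  19.2 123.9]
lid ((514.4000854492188, 6.391627311706543), 77.73311614990234)
```

View pics/w1.png

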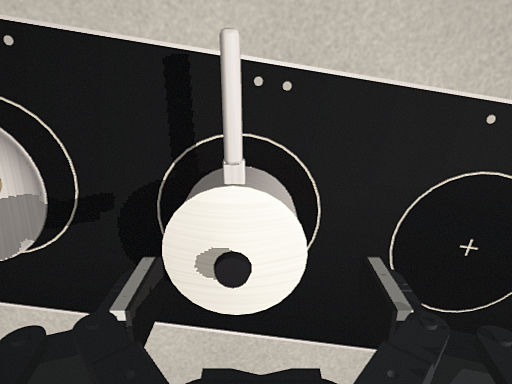

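The wrist view shows the saucepan lid at (235,250), its handle running from (234,180) to (230,30), and the free ring's cross at (468,247). The handle line passes through (606,23) and its top is at z≈81, which matches the text. I descend there.

apply_moves([
  [0,0,0,1.25,-1.28,0,-1],
  [0,0,0,1.25,-1.28,0,-1],
  [0,0,0,0,0,0,-1],
  [0,0,0,0,0,2.5,-1],
  [0,0,0,0,0,2.5,-1],
  [0,0,0,0,0,2.5,-1],
  [0,0,0,0,0,2.5,-1],
  [0,0,0,0,0,2,-1],
  [0,0,0,0,0,1.5,-1],
  [0,0,0,0,0,1,-1],
  [0,0,0,0,0,0.5,-1],
  [0,0,0,0,0,0,-1],
])

```text
time: 4.8
eef_pos: [606.0, 23.6, 53.5]
tcp_rot: [3.124, 0.334, -0.001]
ft_force: [-0.1, 0.2, -0.0]
grip_width: 85.2
grip_force: 0.0
```

```bash
python3 - <<'E'
from h import *
st=sense();plan([]);print(st['joints'].round(2),st['ft_force'].round(1))
T=c2w('wrist',st);im,d=snapshot('wrist'); P,u,v=cloud('wrist',d,T)
q=(P[:,2]>66)&(P[:,2]<90)&(P[:,0]>600)&(P[:,0]<720)&(abs(P[:,1]-30)<40); H=P[q]
f=cv2.fitLine(H[:,:2].astype(np.float32),cv2.DIST_HUBER,0,.01,.01).ravel(); print('handle',len(H),f,np.degrees(np.arctan(f[1]/f[0])),np.percentile(H[:,2],[20,50,90]))
cv2.imwrite('pics/w2.png',im[:,:,::-1])
E
```

```text
tcp [606.   23.6  53.5] yaw 12.2 tilt z [-0.001 -0.    -1.   ]
[ 0.11  0.51 -0.33  1.87  0.22  0.8  -1.69] [-0.1  0.2 -0. ]
handle 7804 [9.7695750e-01 2.1343380e-01 6.5311133e+02 3.4020184e+01] 12.323658 [78.83285527 80.00568545 81.08668157]
```

View pics/w2.png

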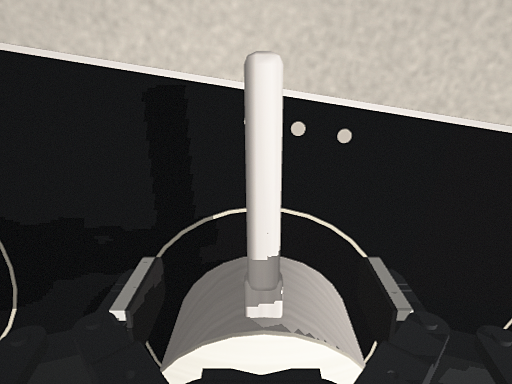

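The handle at column 264 sits midway between the pads at 133 and 390, so I close.

apply_moves([
  [0,0,0,0,0,0,0],
  [0,0,0,0,0,0,0.4],
  [0,0,0,0,0,0,0.7],
  [0,0,0,0,0,0,1],
  [0,0,0,0,0,0,1],
  [0,0,0,0,0,0,1],
  [0,0,0,0,0,0,1],
  [0,0,0,0,0,0,1],
  [0,0,0,0,0,0,1],
  [0,0,0,0,0,0,1],
  [0,0,0,0,0,0,1],
  [0,0,0,0,0,0,1],
])

```text
time: 5.85
eef_pos: [606.4, 24.1, 54.0]
tcp_rot: [-3.124, -0.335, 0.0]
ft_force: [0.9, -0.5, -0.1]
grip_width: -0.1
grip_force: 0.0
```

```bash
python3 -c "
from h import *
st=sense();print(st['ft_force'],st['grip_width'],st['grip_force'],st['wrist_torque'])
p=st['eef_pos'];plan([(p[0]+19,p[1]-279.5,p[2],12.2,40)])"
```

```text
[ 0.94931716 -0.51724861 -0.14786098] -0.08954781877784397 0.0 [ 0.00780311 -0.01902926 -0.02427592]
tcp [606.4  24.1  54. ] yaw 12.2 tilt z [-0.  0. -1.]
(np.float64(625.433727894159), np.float64(-255.36278213356957), np.float64(54.028468841697205), 12.2) n 40 [[0, 0, np.float64(0.0), np.float64(-0.1), np.float64(0.69), np.float64(-0.0)], [0, 0, np.float64(0.0), np.float64(-0.1), np.float64(0.69), np.float64(-0.0)], [0, 0, np.float64(0.0), np.float64(-0.1), np.float64(0.69), np.float64(-0.0)], [0, 0, np.float64(0.0), np.float64(-0.1), np.float64(0.69), np.float64(-0.0)], [0, 0, np.float64(0.0), np.float64(-0.1), np.float64(0.69), np.float64(-0.0)], [0, 0, np.float64(0.0), np.float64(-0.1), np.float64(0.69), np.float64(-0.0)], [0, 0, np.float64(0.0), np.float64(-0.1), np.float64(0.69), np.float64(-0.0)], [0, 0, np.float64(0.0), np.float64(-0.1), np.float64(0.69), np.float64(-0.0)], [0, 0, np.float64(0.0), np.float64(-0.1), np.float64(0.69), np.float64(-0.0)], [0, 0, np.float64(0.0), np.float64(-0.1), np.float64(0.69), np.float64(-0.0)], [0, 0, np.float64(0.0), np.float64(-0.1), np.fl
[... 1622 characters left out ...]
float64(0.0), np.float64(-0.1), np.float64(0.69), np.float64(-0.0)], [0, 0, np.float64(0.0), np.float64(-0.1), np.float64(0.69), np.float64(-0.0)], [0, 0, np.float64(0.0), np.float64(-0.1), np.float64(0.69), np.float64(-0.0)], [0, 0, np.float64(0.0), np.float64(-0.1), np.float64(0.69), np.float64(-0.0)], [0, 0, np.float64(0.0), np.float64(-0.1), np.float64(0.69), np.float64(-0.0)], [0, 0, np.float64(0.0), np.float64(-0.1), np.float64(0.69), np.float64(-0.0)], [0, 0, np.float64(0.0), np.float64(-0.1), np.float64(0.69), np.float64(-0.0)], [0, 0, np.float64(0.0), np.float64(-0.1), np.float64(0.69), np.float64(-0.0)], [0, 0, np.float64(0.0), np.float64(-0.1), np.float64(0.69), np.float64(-0.0)]]
```

The fingers shut fully on nothing, so I look before doing anything else.

```bash
python3 - <<'E'
from h import *
np.set_printoptions(precision=1,suppress=True)
st=sense();T=c2w('wrist',st);im,d=snapshot('wrist'); P,u,v=cloud('wrist',d,T)
im2,d2=snapshot('scene'); T2=c2w('scene')
for i in('saucepan','saucepan_grip'):
  for r in spot_point(i,'scene')[:1]: print(i,tow(r['centre'],T2))
print(camera_info('wrist')['tool_from_camera'])
o=np.hstack([im, cv2.resize(im2[110:250,180:330],(400,384),interpolation=2)])
cv2.imwrite('pics/w3.png',cv2.resize(o,None,fx=.87,fy=.87)[:,:,::-1])
E
```

```text
saucepan [505.1   2.8  11.6]
saucepan_grip [606.1  19.2  68.5]
[[  -0.    -0.9   -0.3   84.6]
 [   1.    -0.    -0.    -1. ]
 [   0.    -0.3    0.9 -169.5]
 [   0.     0.     0.     1. ]]
```

View pics/w3.png

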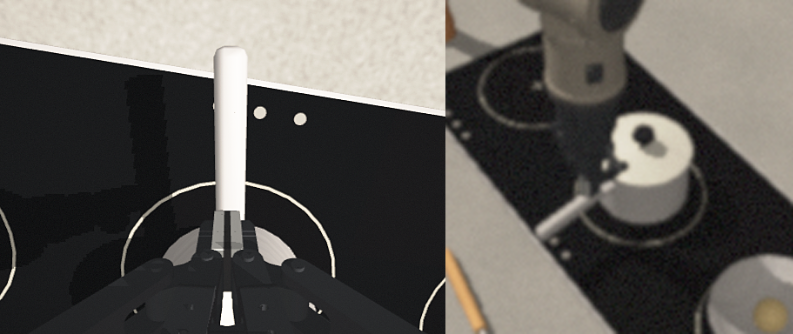

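```bash
python3 - <<'E'
from h import *
np.set_printoptions(precision=1,suppress=True)
st=sense();print(st['time'],st['eef_pos'],st['grip_width'],st['grip_force'],st['ft_force'])
T=c2w('wrist',st);im,d=snapshot('wrist')
P=np.full(d.shape+(3,),np.nan);p,u,v=cloud('wrist',d,T);P[v,u]=p
for r in range(200,300,8): print(r,[tuple(P[r,c].round(0)) for c in (250,258,263,270,280)])
im2,d2=snapshot('scene')
o=np.hstack([im[200:384,190:340], im2[165:215,215:262].repeat(1,0)][:1])
a=cv2.resize(im[190:384,180:350],(400,456),interpolation=2);b=cv2.resize(im2[160:220,212:264],(395,456),interpolation=2)
cv2.imwrite('pics/w4.png',np.hstack([a,b])[:,:,::-1])
E
```

```text
6.05 [606.4  24.2  54. ] -0.05559466407340558 0.0 [ 0.5 -0.2 -1.2]
200 [(np.float64(634.0), np.float64(36.0), np.float64(78.0)), (np.float64(636.0), np.float64(33.0), np.float64(81.0)), (np.float64(636.0), np.float64(31.0), np.float64(81.0)), (np.float64(637.0), np.float64(28.0), np.float64(80.0)), (np.float64(637.0), np.float64(23.0), np.float64(77.0))]
208 [(np.float64(631.0), np.float64(36.0), np.float64(79.0)), (np.float64(632.0), np.float64(32.0), np.float64(80.0)), (np.float64(632.0), np.float64(30.0), np.float64(80.0)), (np.float64(633.0), np.float64(27.0), np.float64(81.0)), (np.float64(633.0), np.float64(22.0), np.float64(78.0))]
216 [(np.float64(627.0), np.float64(35.0), np.float64(79.0)), (np.float64(628.0), np.float64(31.0), np.float64(81.0)), (np.float64(629.0), np.float64(29.0), np.float64(82.0)), (np.float64(629.0), np.float64(26.0), np.float64(81.0)), (np.float64(629.0), np.float64(21.0), np.float64(77.0))]
224 [(np.float64(623.0), np.float64(34.0), np.float64(79.0)), (np.float64(624.0), np.float64(31.0), np.float64(80.0)), (np.float64(625.0), np.float64(28.0), np.flo
[... 2060 characters left out ...]
loat64(618.0), np.float64(25.0), np.float64(115.0)), (np.float64(616.0), np.float64(20.0), np.float64(109.0))]
288 [(np.float64(616.0), np.float64(31.0), np.float64(119.0)), (np.float64(616.0), np.float64(29.0), np.float64(118.0)), (np.float64(617.0), np.float64(27.0), np.float64(119.0)), (np.float64(618.0), np.float64(25.0), np.float64(119.0)), (np.float64(620.0), np.float64(21.0), np.float64(121.0))]
296 [(np.float64(618.0), np.float64(32.0), np.float64(125.0)), (np.float64(613.0), np.float64(28.0), np.float64(118.0)), (np.float64(614.0), np.float64(26.0), np.float64(119.0)), (np.float64(619.0), np.float64(25.0), np.float64(126.0)), (np.float64(622.0), np.float64(22.0), np.float64(128.0))]
```

View pics/w4.png

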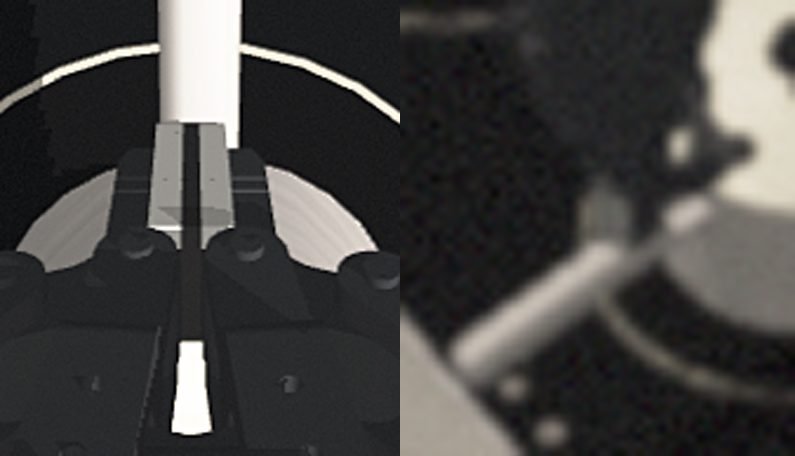

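The pictures show the pads shut on top of the handle, with the pad ends at z≈86 (row 244). The fingertips therefore really end about 32 mm behind the reported TCP. I open, go down 31 mm (the reported TCP is then at 23, still above the glass) and close again.

apply_moves([
  [0,0,0,0,0,0,0],
  [0,0,0,0,0,0,-1],
  [0,0,0,0,0,0,-1],
  [0,0,0,0,0,0,-1],
  [0,0,0,0,0,0,-1],
  [0,0,0,0,0,0,-1],
  [0,0,0,0,0,0,-1],
  [0,0,0,0,0,0.8,-1],
  [0,0,0,0,0,0.8,-1],
  [0,0,0,0,0,0.8,-1],
  [0,0,0,0,0,0.7,-1],
  [0,0,0,0,0,0,-1],
])

```text
time: 7.15
eef_pos: [605.3, 24.1, 21.0]
tcp_rot: [-3.123, -0.335, 0.004]
ft_force: [-0.0, -0.5, -0.1]
grip_width: 85.6
grip_force: 0.0
```

apply_moves([
  [0,0,0,0,0,0,0],
  [0,0,0,0,0,0,0.4],
  [0,0,0,0,0,0,0.7],
  [0,0,0,0,0,0,1],
  [0,0,0,0,0,0,1],
  [0,0,0,0,0,0,1],
  [0,0,0,0,0,0,1],
  [0,0,0,0,0,0,1],
  [0,0,0,0,0,0,1],
  [0,0,0,0,0,0,1],
])

```text
time: 7.98
eef_pos: [606.7, 24.0, 23.5]
tcp_rot: [3.124, 0.335, 0.001]
ft_force: [-0.4, -1.1, 6.1]
grip_width: 14.9
grip_force: 58.8
```

```bash
python3 - <<'E'
from h import *
np.set_printoptions(precision=1,suppress=True)
st=sense();print(st['time'],st['eef_pos'],st['grip_width'],st['grip_force'],st['ft_force'],hold_point_z)
plan([])
T=c2w('wrist',st);im,d=snapshot('wrist')
a=cv2.resize(im[190:384,180:350],(400,456),interpolation=2)
cv2.imwrite('pics/w5.png',a[:,:,::-1])
E
```

```text
7.9833 [606.7  24.   23.5] 14.904933400445751 58.76248061656952 [-0.4 -1.1  6.1] 18.700000000000003
tcp [606.7  24.   23.5] yaw 12.2 tilt z [ 0. -0. -1.]
```

Gripped: 15 mm opening, 59 N. Now I slide by (+19, -279.5) mm, ramped, and check the force on the way.

apply_moves([
  [0,0,0,-0.03,0.2,0,1],
  [0,0,0,-0.06,0.4,0,1],
  [0,0,0,-0.09,0.6,0,1],
  [0,0,0,-0.12,0.8,0,1],
  [0,0,0,-0.15,1.03,0,1],
  [0,0,0,-0.15,1.03,0,1],
])

```text
time: 8.53
eef_pos: [609.6, -15.8, 23.4]
tcp_rot: [-3.122, -0.336, -0.001]
ft_force: [-0.6, 4.7, 5.1]
grip_width: 15.6
grip_force: 59.0
```

```bash
python3 - <<'E'
from h import *
np.set_printoptions(precision=1,suppress=True)
st=sense();print(st['time'],st['eef_pos'],st['grip_width'],st['grip_force'],st['ft_force'],st['wrist_torque'])
T=c2w('wrist',st);im,d=snapshot('wrist');P,u,v=cloud('wrist',d,T)
q=(P[:,2]>66)&(P[:,2]<95)&(P[:,0]>620)&(P[:,0]<720)&(abs(P[:,1]+10)<50); H=P[q]
f=cv2.fitLine(H[:,:2].astype(np.float32),cv2.DIST_HUBER,0,.01,.01).ravel(); print(np.degrees(np.arctan(f[1]/f[0])),f)
g=np.polyfit(H[:,0],H[:,2],1);print('pitch',np.degrees(np.arctan(g[0])),np.percentile(H[:,2],50))
plan([])
E
```

```text
8.5333 [609.6 -15.8  23.4] 15.586630508136686 58.97325575351715 [-0.6  4.7  5.1] [ 1.1  0.1 -0.4]
17.19802 [  1.    0.3 662.1  -4.2]
pitch -1.0438753379092183 79.95494442638113
tcp [609.7 -18.8  23.4] yaw 12.2 tilt z [ 0. -0. -1.]
```

apply_moves([
  [0,0,0,-0.06,0.4,0,1],
  [0,0,0,-0.1,0.7,0,1],
  [0,0,0,-0.15,1.03,0,1],
  [0,0,0,-0.15,1.03,0,1],
  [0,0,0,-0.15,1.03,0,1],
  [0,0,0,-0.15,1.03,0,1],
  [0,0,0,-0.15,1.03,0,1],
  [0,0,0,-0.15,1.03,0,1],
  [0,0,0,-0.15,1.03,0,1],
  [0,0,0,-0.15,1.03,0,1],
  [0,0,0,-0.15,1.03,0,1],
  [0,0,0,-0.15,1.03,0,1],
])

```text
time: 9.58
eef_pos: [617.5, -131.0, 23.5]
tcp_rot: [-3.123, -0.336, -0.001]
ft_force: [0.3, 6.5, 6.2]
grip_width: 15.3
grip_force: 59.1
```

apply_moves([
  [0,0,0,-0.15,1.03,0,1],
  [0,0,0,-0.15,1.03,0,1],
  [0,0,0,-0.15,1.03,0,1],
  [0,0,0,-0.15,1.03,0,1],
  [0,0,0,-0.15,1.03,0,1],
  [0,0,0,-0.15,1.03,0,1],
  [0,0,0,-0.12,0.8,0,1],
  [0,0,0,-0.09,0.6,0,1],
  [0,0,0,-0.06,0.4,0,1],
  [0,0,0,0,0,0,1],
  [0,0,0,0,0,0,1],
])

```text
time: 10.5
eef_pos: [622.9, -212.5, 23.5]
tcp_rot: [3.124, 0.334, 0.001]
ft_force: [-1.1, -0.4, 6.4]
grip_width: 15.3
grip_force: 59.1
```

```bash
python3 - <<'E'
from h import *
np.set_printoptions(precision=1,suppress=True)
st=sense();print(st['time'],st['eef_pos'],st['grip_width'],st['grip_force'],st['ft_force'],st['wrist_torque'])
T=c2w('wrist',st);im,d=snapshot('wrist');P,u,v=cloud('wrist',d,T)
rel=P[:,:2]-st['eef_pos'][:2]; 
q=(P[:,2]>70)&(P[:,2]<86)&(P[:,0]>st['eef_pos'][0]+15)&(rel[:,0]<100)&(abs(rel[:,1]-10)<35); H=P[q]
f=cv2.fitLine(H[:,:2].astype(np.float32),cv2.DIST_HUBER,0,.01,.01).ravel(); print(np.degrees(np.arctan(f[1]/f[0])),f)
g=np.polyfit(H[:,0],H[:,2],1);print('pitch',np.degrees(np.arctan(g[0])),np.percentile(H[:,2],50))
for n in('top','scene'):
    snapshot(n);T2=c2w(n)
    for i in('saucepan','ring_free','saucepan_grip'):
        for r in spot_point(i,n)[:1]: print(n,i,r['score'],tow(r['centre'],T2))
plan([])
E
```

```text
10.5 [ 622.9 -212.5   23.5] 15.25636066484447 59.07786011695862 [-1.1 -0.4  6.4] [-0.   0.1 -0.1]
12.722021 [   1.     0.2  678.7 -199. ]
pitch -0.23745366337941992 79.92916488231421
top saucepan 0.87 [ 525.  -235.6    7.1]
top ring_free 0.61 [495.2 281.7   3.9]
top saucepan_grip 0.57 [ 622.8 -213.9   71.3]
scene saucepan 0.96 [ 525.1 -232.8    4.2]
scene ring_free 0.6 [ 522.4 -277.8    9.5]
scene saucepan_grip 0.96 [ 620.4 -216.2   71.5]
tcp [ 622.9 -212.5   23.5] yaw 12.2 tilt z [ 0. -0. -1.]
```

```bash
python3 - <<'E'
from h import *
a=np.radians(12.2); M=np.array([[np.cos(a),np.sin(a),0],[np.sin(a),-np.cos(a),0],[0,0,-1]]);T=np.eye(4);T[:3,:3]=M;T[:3,3]=[587,-7.3,204]
i=camera_info('wrist');T=T@np.array(i['tool_from_camera']);r=T[:3,:3]@np.linalg.inv(np.array(i['mtx']))@[468.5,247.5,1]
print(T[:3,3]+r*(6-T[2,3])/r[2])
i=camera_info('top');T=c2w('top');im=cv2.imread('pics/top0.png',0)[185:225,310:350];print(im[16:26,16:26])
r=T[:3,:3]@np.linalg.inv(np.array(i['mtx']))@[331,205.5,1];print(T[:3,3]+r*(6-T[2,3])/r[2])
E
```

```text
[ 526.37648526 -275.2733608     6.        ]
[[ 15  16  14  13  16  16  18  16  16  16]
 [ 17  15  13  24  35  29  13  16  17  16]
 [ 16  17  13  24  49  55  18  17  17  17]
 [ 15  17  16  15  49  70  35  30  16  16]
 [ 17  24  44  58  85 104  67  58  31  15]
 [ 14  26  46  59  92 112  58  53  31  15]
 [ 14  15  15  17  60  81  18  17  16  17]
 [ 16  14  15  15  36  49  16  17  17  16]
 [ 16  13  15  16  15  19  17  16  16  16]
 [ 15  16  14  15  15  15  16  17  15  14]]
[ 525.5055259  -278.40266673    6.        ]
```

apply_moves([
  [0,0,0,-0.05,0.3,0,1],
  [0,0,0,-0.09,0.5,0,1],
  [0,0,0,-0.12,0.7,0,1],
  [0,0,0,-0.14,0.8,0,1],
  [0,0,0,-0.13,0.7,0,1],
  [0,0,0,-0.11,0.6,0,1],
  [0,0,0,-0.06,0.35,0,1],
  [0,0,0,-0.04,0.18,0,1],
  [0,0,0,0,0,0,1],
  [0,0,0,0,0,0,1],
])

```text
time: 11.78
eef_pos: [624.5, -253.8, 23.5]
tcp_rot: [-3.123, -0.335, -0.001]
ft_force: [-1.3, 1.3, 7.1]
grip_width: 15.2
grip_force: 59.1
```

```bash
python3 - <<'E'
from h import *
np.set_printoptions(precision=1,suppress=True)
st=sense();print(st['time'],st['eef_pos'],st['ft_force']);print(st['eef_pos'][:2]-100*np.array([.976,.217]))
for n in('top','scene'):
    im,_=snapshot(n);T2=c2w(n)
    for i in('saucepan','saucepan_grip'):
        for r in spot_point(i,n)[:1]: print(n,i,r['score'],tow(r['centre'],T2))
E
```

```text
11.7833 [ 624.5 -253.8   23.5] [-1.3  1.3  7.1]
[ 526.9 -275.5]
top saucepan 0.72 [ 526.7 -278.2    6.4]
top saucepan_grip 0.69 [ 620.5 -256.2   73.9]
scene saucepan 0.92 [ 523.8 -272.2    8.1]
scene saucepan_grip 0.67 [ 621.2 -260.1   71.6]
```

apply_moves([
  [0,0,0,0,0,0,0.6],
  [0,0,0,0,0,0,0],
  [0,0,0,0,0,0,-1],
  [0,0,0,0,0,0,-1],
  [0,0,0,0,0,0,-1],
  [0,0,0,0,0,0,-1],
  [0,0,0,0,0,-0.5,-1],
  [0,0,0,0,0,-1.5,-1],
  [0,0,0,0,0,-3,-1],
  [0,0,0,0,0,-4,-1],
  [0,0,0,0,0,-4,-1],
  [0,0,0,0,0,-4,-1],
])

```text
time: 13.08
eef_pos: [623.9, -253.8, 196.4]
tcp_rot: [3.124, 0.335, 0.001]
ft_force: [1.2, -0.9, 0.3]
grip_width: 85.4
grip_force: 0.0
```

```bash
sed -i 's/round(-da\/n,2),round(d@e,2),round(d@f,2),round(-d\[2\],2)/*[float(round(q,1)) for q in (-da\/n,)],*[float(round(q,2)) for q in (d@e,d@f,-d[2])]/' h.py; python3 - <<'E'
from h import *
np.set_printoptions(precision=1,suppress=True)
plan([(475,375,195,101,26)])
n='top';im,_=snapshot(n);T2=c2w(n)
for r in spot_point('saucepan',n)[:1]: print(tow(r['centre'],T2))
E
```

```text
tcp [ 623.9 -253.8  196.4] yaw 12.3 tilt z [ 0.  0. -1.]
(475, 375, 195, 101) n 26 [[0, 0, -3.4, -0.05, -2.48, 0.01], [0, 0, -3.4, 0.1, -2.48, 0.01], [0, 0, -3.4, 0.25, -2.47, 0.01], [0, 0, -3.4, 0.4, -2.45, 0.01], [0, 0, -3.4, 0.54, -2.43, 0.01], [0, 0, -3.4, 0.69, -2.39, 0.01], [0, 0, -3.4, 0.83, -2.34, 0.01], [0, 0, -3.4, 0.96, -2.29, 0.01], [0, 0, -3.4, 1.1, -2.23, 0.01], [0, 0, -3.4, 1.23, -2.16, 0.01], [0, 0, -3.4, 1.36, -2.08, 0.01], [0, 0, -3.4, 1.48, -2.0, 0.01], [0, 0, -3.4, 1.59, -1.91, 0.01], [0, 0, -3.4, 1.7, -1.81, 0.01], [0, 0, -3.4, 1.81, -1.7, 0.01], [0, 0, -3.4, 1.91, -1.59, 0.01], [0, 0, -3.4, 2.0, -1.48, 0.01], [0, 0, -3.4, 2.08, -1.36, 0.01], [0, 0, -3.4, 2.16, -1.23, 0.01], [0, 0, -3.4, 2.23, -1.1, 0.01], [0, 0, -3.4, 2.29, -0.96, 0.01], [0, 0, -3.4, 2.34, -0.83, 0.01], [0, 0, -3.4, 2.39, -0.68, 0.01], [0, 0, -3.4, 2.43, -0.54, 0.01], [0, 0, -3.4, 2.45, -0.4, 0.01], [0, 0, -3.4, 2.47, -0.25, 0.01]]
[ 528.  -275.7    7.3]
```

The saucepan is released at (528,-276). Now over to the pan.

apply_moves([
  [0,0,-3.4,-0.05,-2.48,0,-1],
  [0,0,-3.4,0.1,-2.48,0,-1],
  [0,0,-3.4,0.25,-2.47,0,-1],
  [0,0,-3.4,0.4,-2.45,0,-1],
  [0,0,-3.4,0.54,-2.43,0,-1],
  [0,0,-3.4,0.69,-2.39,0,-1],
  [0,0,-3.4,0.83,-2.34,0,-1],
  [0,0,-3.4,0.96,-2.29,0,-1],
  [0,0,-3.4,1.1,-2.23,0,-1],
  [0,0,-3.4,1.23,-2.16,0,-1],
  [0,0,-3.4,1.36,-2.08,0,-1],
  [0,0,-3.4,1.48,-2.0,0,-1],
])

```text
time: 14.18
eef_pos: [555.3, 38.6, 193.1]
tcp_rot: [-2.807, -1.411, -0.0]
ft_force: [0.6, -0.6, 0.1]
grip_width: 85.3
grip_force: 0.0
```

apply_moves([
  [0,0,-3.4,1.59,-1.91,0,-1],
  [0,0,-3.4,1.7,-1.81,0,-1],
  [0,0,-3.4,1.81,-1.7,0,-1],
  [0,0,-3.4,1.91,-1.59,0,-1],
  [0,0,-3.4,2.0,-1.48,0,-1],
  [0,0,-3.4,2.08,-1.36,0,-1],
  [0,0,-3.4,2.16,-1.23,0,-1],
  [0,0,-3.4,2.23,-1.1,0,-1],
  [0,0,-3.4,2.29,-0.96,0,-1],
  [0,0,-3.4,2.34,-0.83,0,-1],
  [0,0,-3.4,2.39,-0.68,0,-1],
  [0,0,-3.4,2.43,-0.54,0,-1],
])

```text
time: 15.18
eef_pos: [487.2, 328.9, 193.1]
tcp_rot: [-2.139, -2.301, -0.0]
ft_force: [-0.0, 0.2, 0.1]
grip_width: 85.3
grip_force: 0.0
```

apply_moves([
  [0,0,-3.4,0,0,0,-1],
  [0,0,-3.4,0,0,0,-1],
  [0,0,0,0,0,0,-1],
])

```text
time: 15.43
eef_pos: [487.4, 328.2, 192.9]
tcp_rot: [-1.997, -2.424, 0.0]
ft_force: [0.2, -0.6, 0.2]
grip_width: 85.3
grip_force: 0.0
```

```bash
cat > ph.py <<'E'
from h import *
import sys
np.set_printoptions(precision=1,suppress=True)
def handle(name,lo=385):
    st=sense();T=c2w(name,st);im,d=snapshot(name); P,u,v=cloud(name,d,T)
    q=(P[:,2]>50)&(P[:,2]<76)&(P[:,1]>lo)&(P[:,1]<520)&(abs(P[:,0]-468)<50); H=P[q]
    t=H[H[:,2]>np.percentile(H[:,2],50)-2]
    f=cv2.fitLine(t[:,:2].astype(np.float32),cv2.DIST_HUBER,0,.01,.01).ravel(); a=np.degrees(np.arctan2(f[1],f[0]))%180
    print(name,'handle',len(H),f,a,'ztop',np.percentile(H[:,2],[20,50,90]),'ymax',H[:,1].max())
    k=(P[:,2]>35)&(P[:,2]<52)&(np.hypot(P[:,0]-491,P[:,1]-283)<95); 
    if k.sum()>50: print('rim',cv2.minEnclosingCircle(P[k][:,:2].astype(np.float32)))
    return im,P,st,T
E
python3 - <<'E'
from ph import *
st=sense();print(st['time'],st['joints'].round(2));plan([])
im,P,st,T=handle('wrist')
for q in('pan','pan_grip','potato_center','pan_handle_end'):
    for r in spot_point(q,'wrist')[:2]: print(q,round(r['score'],2),tow(r['centre'],T))
cv2.imwrite('pics/p1.png',im[:,:,::-1])
E
```

```text
15.4333 [-0.   0.4 -0.8  1.8  0.3  1.1 -0.8]
tcp [487.4 328.2 192.9] yaw 101.0 tilt z [-0.  0. -1.]
wrist handle 2060 [  0.2  -1.  468.6 426.2] 100.075005 ztop [63.8 65.1 66.3] ymax 465.83328737456037
rim ((491.76055908203125, 286.76617431640625), 85.86719512939453)
pan 0.71 [494.7 282.3   1.9]
pan_grip 0.97 [472.8 388.2  53.7]
potato_center 0.95 [498.2 282.1  32.1]
potato_center 0.65 [375.3 449.9  19.1]
```

View pics/p1.png

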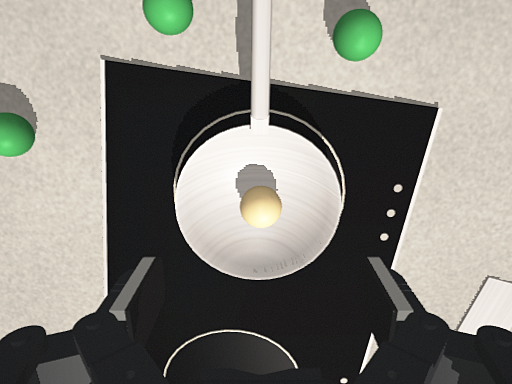

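The wrist view shows the pan at (260,200) with the yellow potato at (260,207) in the middle. The handle runs up from (260,120) and the green balls are outside. The handle top is at z=66, which matches the text. Using the grip offset learned on the saucepan, I need reported TCP z≈8 at (475,388).

apply_moves([
  [0,0,0.9,2.0,0,0,-1],
  [0,0,0,2.1,-0.03,0,-1],
  [0,0,0,2.0,-0.03,0,-1],
  [0,0,0,0,0,2,-1],
  [0,0,0,0,0,3,-1],
  [0,0,0,0,0,3,-1],
  [0,0,0,0,0,3,-1],
  [0,0,0,0,0,3,-1],
  [0,0,0,0,0,2.2,-1],
  [0,0,0,0,0,1.4,-1],
  [0,0,0,0,0,0.8,-1],
  [0,0,0,0,0,0,-1],
])

```text
time: 16.68
eef_pos: [476.8, 386.3, 8.0]
tcp_rot: [-2.025, -2.401, 0.002]
ft_force: [-0.4, -1.1, -0.2]
grip_width: 85.5
grip_force: 0.0
```

```bash
python3 - <<'E'
from ph import *
st=sense();print(st['time'],st['joints'].round(2),st['ft_force']);plan([])
im,P,st,T=handle('wrist',405)
handle('scene',380)
cv2.imwrite('pics/p2.png',im[:,:,::-1])
E
```

```text
16.6833 [-0.3  0.7 -0.7  1.9  0.6  0.8 -1.1] [-0.4 -1.1 -0.2]
tcp [476.8 386.3   8. ] yaw 99.7 tilt z [-0. -0. -1.]
wrist handle 10345 [  0.2  -1.  465.1 446.6] 100.27362 ztop [63.9 65.  66.1] ymax 482.1226455641364
rim ((485.72540283203125, 336.15386962890625), 57.462127685546875)
scene handle 287 [  0.1  -1.  468.2 435. ] 97.37985 ztop [58.  65.  68.2] ymax 480.1650516602464
rim ((492.0538330078125, 283.53570556640625), 84.8134536743164)
```

apply_moves([
  [0,0,-0.4,0,-0.08,0,0],
  [0,0,0,0,0,0,0.4],
  [0,0,0,0,0,0,0.5],
  [0,0,0,0,0,0,0.6],
  [0,0,0,0,0,0,0.7],
  [0,0,0,0,0,0,0.8],
  [0,0,0,0,0,0,1],
  [0,0,0,0,0,0,1],
  [0,0,0,0,0,0,1],
  [0,0,0,0,0,0,1],
  [0,0,0,0,0,0,1],
  [0,0,0,0,0,0,1],
])

```text
time: 17.78
eef_pos: [476.4, 386.6, 9.1]
tcp_rot: [-2.016, -2.409, -0.0]
ft_force: [-0.1, 1.3, 4.0]
grip_width: 15.6
grip_force: 59.2
```

```bash
cat > lev.py <<'E'
from h import *
np.set_printoptions(precision=2,suppress=True)
def level(c,hd,g,zr,name='scene'):
    """pan tilt from handle top and rim seen by cameras; c=pan centre guess, hd=handle deg, zr = rise of pan"""
    st=sense();T=c2w(name,st);im,d=snapshot(name);P,u,v=cloud(name,d,T);a=np.radians(hd)
    e=np.array([np.cos(a),np.sin(a)]);n=np.array([-e[1],e[0]]);q=P[:,:2]-c;s=q@e;t=q@n
    k=(s>g)&(s<195)&(abs(t)<12)&(abs(P[:,2]-65-zr)<18);H=P[k];sk=s[k];tk=t[k]
    if k.sum()>40:
        top=H[:,2]>np.percentile(H[:,2],60)-2.5
        f=np.polyfit(sk[top],H[top,2],1);y=np.polyfit(sk[top],tk[top],1);print(name,'handle pitch deg',np.degrees(np.arctan(f[0])),'z@108',np.polyval(f,108),'yaw',hd+np.degrees(np.arctan(y[0])),'t@108',np.polyval(y,108))
    # rim: highest points in angular bins at radius ~80
    r=np.hypot(s,t);k=(r>74)&(r<86)&(abs(P[:,2]-42-zr)<14)&~((s>60)&(abs(t)<25));A=np.arctan2(t,s)
    pts=[]
    for b in range(36):
        m=k&(A>=-np.pi+b*np.pi/18)&(A<-np.pi+(b+1)*np.pi/18)
        if m.sum()>3: i=np.nonzero(m)[0][np.argsort(P[m,2])[-3:]].copy(); pts+=[(s[j],t[j],P[j,2]) for j in i]
    pts=np.array(pts)
    if len(pts)>12:
        f=np.linalg.lstsq(np.c_[pts[:,:2],np.ones(len(pts))],pts[:,2],rcond=None)[0];print(name,'rim pitch,roll deg',np.degrees(f[:2]),'z',f[2])
    for r in spot_point('potato_center',name):
        w=tow(r['centre'],T)
        if np.hypot(*(w[:2]-c))<75: print(name,'potato off centre (along,across)',(w[:2]-c)@e,(w[:2]-c)@n,'z',w[2],round(r['score'],2))
    return im
E
python3 - <<'E'
from lev import *
st=sense();print(st['time'],st['grip_width'],st['grip_force'],st['ft_force'],st['wrist_torque']);plan([])
c=st['eef_pos'][:2]-106*np.array([np.cos(np.radians(100.2)),np.sin(np.radians(100.2))]);print(c)
for n in('scene','top'): level(c,100.2,125,0,n)
level(c,100.2,125,0,'wrist')
E
```

```text
17.7833 15.603207497673283 59.22846436500549 [-0.05  1.26  4.05] [-0.09  0.07  0.04]
tcp [476.4 386.6   9.1] yaw 100.1 tilt z [ 0.  0. -1.]
[495.2  282.26]
scene handle pitch deg -0.6422225858019907 z@108 66.2520225382299 yaw 100.61953294056757 t@108 -2.724269272031526
scene rim pitch,roll deg [-0.22  0.02] z 47.10954008601856
scene potato off centre (along,across) -4.668342796051275 1.1082649279926196 z 28.829453217628156 0.56
wrist handle pitch deg -0.08868821481247884 z@108 64.64296581511805 yaw 99.74246716144738 t@108 -0.4970654678184364
```

Gripped level. I lift slowly by 1.5 cm and check for droop.

apply_moves([
  [0,0,0,0,0,-0.05,1],
  [0,0,0,0,0,-0.1,1],
  [0,0,0,0,0,-0.15,1],
  [0,0,0,0,0,-0.2,1],
  [0,0,0,0,0,-0.25,1],
  [0,0,0,0,0,-0.25,1],
  [0,0,0,0,0,-0.2,1],
  [0,0,0,0,0,-0.15,1],
  [0,0,0,0,0,-0.1,1],
  [0,0,0,0,0,-0.05,1],
  [0,0,0,0,0,0,1],
])

```text
time: 19.0
eef_pos: [476.5, 386.5, 24.2]
tcp_rot: [2.017, 2.409, 0.0]
ft_force: [-0.2, -0.5, -3.6]
grip_width: 15.0
grip_force: 58.4
```

```bash
python3 - <<'E'
from lev import *
st=sense();print(st['time'],st['grip_width'],st['grip_force'],st['ft_force'],st['wrist_torque']);plan([])
c=st['eef_pos'][:2]-106*np.array([np.cos(np.radians(100.2)),np.sin(np.radians(100.2))]);print(c)
for n in('scene','wrist'): level(c,100.2,125,15,n)
E
```

```text
19.0 15.026554006018815 58.38808357715607 [-0.17 -0.55 -3.61] [0.34 0.07 0.03]
tcp [476.5 386.5  24.2] yaw 100.1 tilt z [ 0.  0. -1.]
[495.23 282.15]
scene handle pitch deg 0.9965517996745265 z@108 80.42214277360026 yaw 99.60761037318615 t@108 -1.2982581399976978
scene rim pitch,roll deg [0.25 0.2 ] z 60.471079501505805
scene potato off centre (along,across) -3.755155557734069 2.02606932515494 z 40.58514694303096 0.57
wrist handle pitch deg 0.520184519755277 z@108 79.52867590134339 yaw 99.78023378038623 t@108 -0.3860419235243427
```

apply_moves([
  [0,0,0,0,0,-0.2,1],
  [0,0,0,0,0,-0.4,1],
  [0,0,0,0,0,-0.6,1],
  [0,0,0,0,0,-0.8,1],
  [0,0,0,0,0,-0.9,1],
  [0,0,0,0,0,-0.9,1],
  [0,0,0,0,0,-0.9,1],
  [0,0,0,0,0,-0.9,1],
  [0,0,0,0,0,-0.9,1],
  [0,0,0,0,0,-0.8,1],
  [0,0,0,0,0,-0.6,1],
  [0,0,0,0,0,-0.4,1],
])

```text
time: 20.2
eef_pos: [476.6, 386.6, 108.0]
tcp_rot: [2.016, 2.409, 0.001]
ft_force: [-0.2, 0.2, -3.3]
grip_width: 15.5
grip_force: 58.5
```

apply_moves([
  [0,0,0,0,0,-0.2,1],
  [0,0,0,0,0,0,1],
  [0,0,0,0,0,0,1],
  [0,0,0,0,0,0,1],
])

```text
time: 20.53
eef_pos: [476.2, 386.3, 108.6]
tcp_rot: [-2.016, -2.409, 0.001]
ft_force: [-0.2, 0.5, -4.4]
grip_width: 15.0
grip_force: 58.5
```

```bash
python3 - <<'E'
from lev import *
st=sense();print(st['time'],st['grip_width'],st['ft_force'],st['wrist_torque']);plan([])
p=st['eef_pos'][:2];c=p-106*np.array([np.cos(np.radians(100)),np.sin(np.radians(100))]);print(c)
for n in('scene','wrist'): level(c,100,125,99,n)
x=R.from_rotvec(st['tcp_rot']).as_matrix()[:,0];y0=np.degrees(np.arctan2(x[1],x[0]))
N=48;u=np.arange(N+1)/N;s=10*u**3-15*u**4+6*u**5
tgt=np.array([511.3,2.5]);dy=100-y0   # handle minus tool yaw offset ~0
C=c+s[:,None]*(tgt-c);Y=y0+s*(3.4-y0);a=np.radians(Y-0.2);G=C+106*np.c_[np.cos(a),np.sin(a)]
cy=y0;cp=G[0].copy()
for i in range(N):
    da=round(-(Y[i+1]-cy),1);t=np.radians(cy);d=(G[i+1]-cp)/10
    dx=round(d@[np.cos(t),np.sin(t)],2);dv=round(d@[np.sin(t),-np.cos(t)],2)
    cp+=10*(dx*np.array([np.cos(t),np.sin(t)])+dv*np.array([np.sin(t),-np.cos(t)]));cy-=da
    print(f'[0, 0, {da:g}, {dx:g}, {dv:g}, 0, 1]',end=',\n\n'if i%12==11 else ', ')
E
```

```text
20.5333 15.000045943812117 [-0.18  0.55 -4.39] [0.34 0.08 0.  ]
tcp [476.2 386.3 108.6] yaw 100.1 tilt z [-0. -0. -1.]
[494.61 281.86]
scene handle pitch deg 0.20524936407975383 z@108 165.48994531782702 yaw 99.84891796286013 t@108 -1.9506486379624843
scene rim pitch,roll deg [-0.05 -0.32] z 144.54932926113796
scene potato off centre (along,across) -2.4613579189678387 0.28495769424879 z 129.74064302211252 0.66
wrist handle pitch deg 0.5583875213160568 z@108 164.1698254672243 yaw 99.74825015483576 t@108 -0.5558664678487509
[0, 0, 0, -0, 0, 0, 1], [0, 0, 0.1, -0.02, 0.01, 0, 1], [0, 0, 0.1, -0.04, 0.02, 0, 1], [0, 0, 0.3, -0.08, 0.04, 0, 1], [0, 0, 0.4, -0.13, 0.07, 0, 1], [0, 0, 0.7, -0.18, 0.1, 0, 1], [0, 0, 0.8, -0.24, 0.13, 0, 1], [0, 0, 1, -0.3, 0.17, 0, 1], [0, 0, 1.3, -0.38, 0.22, 0, 1], [0, 0, 1.5, -0.44, 0.26, 0, 1], [0, 0, 1.8, -0.52, 0.33, 0, 1], [0, 0, 2, -0.59, 0.38, 0, 1],

[0, 0, 2.3, -0.66, 0.45, 0, 1], [0, 0, 2.4, -0.72, 0.53, 0, 1], [0, 0, 2.7, -0.78, 0.6, 0, 1], [0, 0, 2.9, -0.84, 0.69, 0, 1], [0, 0, 3.1, -0.88, 0.78, 0, 1], [0, 0, 3.2, -0.92, 0.87, 0, 1], [0, 0, 3.4,
[... 219 characters left out ...]
 3.8, -0.78, 1.47, 0, 1], [0, 0, 3.7, -0.73, 1.49, 0, 1], [0, 0, 3.6, -0.65, 1.5, 0, 1], [0, 0, 3.5, -0.59, 1.5, 0, 1], [0, 0, 3.4, -0.51, 1.48, 0, 1], [0, 0, 3.3, -0.44, 1.44, 0, 1], [0, 0, 3, -0.37, 1.38, 0, 1], [0, 0, 2.9, -0.3, 1.32, 0, 1], [0, 0, 2.7, -0.25, 1.24, 0, 1], [0, 0, 2.5, -0.19, 1.15, 0, 1], [0, 0, 2.2, -0.15, 1.04, 0, 1],

[0, 0, 2, -0.11, 0.95, 0, 1], [0, 0, 1.8, -0.08, 0.83, 0, 1], [0, 0, 1.5, -0.05, 0.72, 0, 1], [0, 0, 1.3, -0.03, 0.61, 0, 1], [0, 0, 1.1, -0.02, 0.5, 0, 1], [0, 0, 0.8, -0.02, 0.39, 0, 1], [0, 0, 0.6, -0, 0.29, 0, 1], [0, 0, 0.4, -0, 0.21, 0, 1], [0, 0, 0.3, -0.01, 0.13, 0, 1], [0, 0, 0.2, 0, 0.07, 0, 1], [0, 0, 0, 0, 0.03, 0, 1], [0, 0, 0, 0, 0.01, 0, 1],
```

apply_moves([
  [0,0,0.1,-0.02,0.01,0,1],
  [0,0,0.1,-0.04,0.02,0,1],
  [0,0,0.3,-0.08,0.04,0,1],
  [0,0,0.4,-0.13,0.07,0,1],
  [0,0,0.7,-0.18,0.1,0,1],
  [0,0,0.8,-0.24,0.13,0,1],
  [0,0,1,-0.3,0.17,0,1],
  [0,0,1.3,-0.38,0.22,0,1],
  [0,0,1.5,-0.44,0.26,0,1],
  [0,0,1.8,-0.52,0.33,0,1],
  [0,0,2,-0.59,0.38,0,1],
])

```text
time: 21.65
eef_pos: [496.9, 358.6, 109.1]
tcp_rot: [2.222, 2.22, 0.0]
ft_force: [-0.3, -0.8, -3.3]
grip_width: 15.3
grip_force: 58.4
```

apply_moves([
  [0,0,2.3,-0.66,0.45,0,1],
  [0,0,2.4,-0.72,0.53,0,1],
  [0,0,2.7,-0.78,0.6,0,1],
  [0,0,2.9,-0.84,0.69,0,1],
  [0,0,3.1,-0.88,0.78,0,1],
  [0,0,3.2,-0.92,0.87,0,1],
  [0,0,3.4,-0.94,0.96,0,1],
  [0,0,3.5,-0.96,1.05,0,1],
  [0,0,3.7,-0.96,1.14,0,1],
  [0,0,3.6,-0.94,1.23,0,1],
  [0,0,3.8,-0.93,1.3,0,1],
  [0,0,3.8,-0.89,1.37,0,1],
])

```text
time: 22.65
eef_pos: [569.5, 224.0, 109.1]
tcp_rot: [2.831, 1.363, 0.0]
ft_force: [0.2, -0.4, -3.2]
grip_width: 15.3
grip_force: 58.5
```

apply_moves([
  [0,0,3.7,-0.84,1.42,0,1],
  [0,0,3.8,-0.78,1.47,0,1],
  [0,0,3.7,-0.73,1.49,0,1],
  [0,0,3.6,-0.65,1.5,0,1],
  [0,0,3.5,-0.59,1.5,0,1],
  [0,0,3.4,-0.51,1.48,0,1],
  [0,0,3.3,-0.44,1.44,0,1],
  [0,0,3,-0.37,1.38,0,1],
  [0,0,2.9,-0.3,1.32,0,1],
  [0,0,2.7,-0.25,1.24,0,1],
  [0,0,2.5,-0.19,1.15,0,1],
  [0,0,2.2,-0.15,1.04,0,1],
])

```text
time: 23.65
eef_pos: [613.0, 54.7, 109.0]
tcp_rot: [3.121, 0.361, 0.0]
ft_force: [0.3, -0.2, -4.8]
grip_width: 15.0
grip_force: 58.4
```

apply_moves([
  [0,0,2,-0.11,0.95,0,1],
  [0,0,1.8,-0.08,0.83,0,1],
  [0,0,1.5,-0.05,0.72,0,1],
  [0,0,1.3,-0.03,0.61,0,1],
  [0,0,1.1,-0.02,0.5,0,1],
  [0,0,0.8,-0.02,0.39,0,1],
  [0,0,0.6,0,0.29,0,1],
  [0,0,0.4,0,0.21,0,1],
  [0,0,0.3,-0.01,0.13,0,1],
  [0,0,0.2,0,0.07,0,1],
  [0,0,0,0,0.03,0,1],
  [0,0,0,0,0.01,0,1],
])

```text
time: 24.65
eef_pos: [617.1, 8.7, 109.0]
tcp_rot: [-3.14, -0.095, 0.0]
ft_force: [-0.5, 0.5, -4.4]
grip_width: 15.1
grip_force: 58.5
```

```bash
python3 - <<'E'
from lev import *
st=sense();print(st['time'],st['grip_width'],st['ft_force'],st['wrist_torque']);plan([])
p=st['eef_pos'][:2];a=np.radians(3.3);c=p-106*np.array([np.cos(a),np.sin(a)]);print(c)
for n in('scene','wrist','top'):
    im=level(c,3.3,125,99,n); T=c2w(n)
    for q in('pan','pan_grip','saucepan','pan_handle_end'):
        for r in spot_point(q,n)[:1]: print(q,round(r['score'],2),tow(r['centre'],T))
    if n=='scene': cv2.imwrite('pics/f.png',cv2.resize(im[60:330,130:430],(780,600),interpolation=2)[:,:,::-1])
E
```

```text
24.65 15.127536350662949 [-0.54  0.55 -4.39] [ 0.02 -0.38 -0.01]
tcp [617.1   8.7 109. ] yaw 3.5 tilt z [-0.  0. -1.]
[511.32   2.62]
scene handle pitch deg 0.948859963724187 z@108 165.19774658566595 yaw 3.7762210943484797 t@108 0.9465730037862187
scene rim pitch,roll deg [0.18 0.07] z 145.0831111986978
scene potato off centre (along,across) -5.394928306425905 -3.895164579946321 z 126.90634310624432 0.61
pan 0.66 [509.47   4.35 109.34]
pan_grip 0.79 [619.26   8.3  151.05]
saucepan 0.67 [ 526.37 -276.74    5.17]
pan_handle_end 0.83 [713.5   17.82 157.15]
wrist handle pitch deg 0.5064925240826628 z@108 164.62700197829065 yaw 3.026978946538826 t@108 1.3805489733593612
pan 0.65 [514.49   2.96 101.8 ]
pan_grip 0.93 [617.83  11.66 157.97]
pan_handle_end 0.79 [714.21  16.91 155.47]
top rim pitch,roll deg [0.62 0.  ] z 144.49779946196693
top potato off centre (along,across) -1.162626490474159 -1.608045579536942 z 130.27269223575172 0.47
pan 0.84 [513.28   0.68 104.14]
saucepan 0.88 [ 526.43 -278.7     6.57]
```

View pics/f.png

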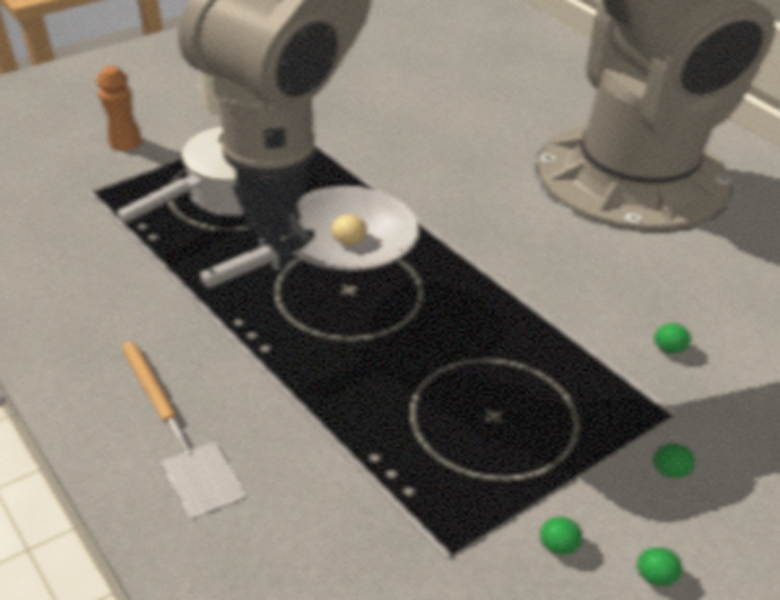

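The final view shows the pan held level over the middle ring's cross at (348,290). The potato is in its middle at (348,230), the handle points across to the cook, and the saucepan stands on the end ring. I let it settle for a moment, then hand in.

apply_moves([
  [0,0,0,0,0,0,1],
  [0,0,0,0,0,0,1],
  [0,0,0,0,0,0,1],
  [0,0,0,0,0,0,1],
  [0,0,0,0,0,0,1],
  [0,0,0,0,0,0,1],
  [0,0,0,0,0,0,1],
  [0,0,0,0,0,0,1],
  [0,0,0,0,0,0,1],
  [0,0,0,0,0,0,1],
  [0,0,0,0,0,0,1],
  [0,0,0,0,0,0,1],
])

```text
time: 26.55
eef_pos: [617.1, 8.5, 109.1]
tcp_rot: [-3.14, -0.094, -0.0]
ft_force: [-0.2, -0.0, -3.3]
grip_width: 15.2
grip_force: 58.5
```

```bash
python3 -c "
from h import *
s=sense();print(s['eef_pos'],s['grip_width']);print(finish_job())"
```

```text
[617.14451098   8.504737   109.05146222] 15.1815816887422
the job is handed in; nothing more can be done
None
```

The job is handed in at 26.6 s: the saucepan was slid to the free ring and let go about 2 mm from its centre by the cameras, and the pan is held level about 10 cm over the middle ring, handle towards you, potato in the middle.

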